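Pry a plug-in module out of its test socket with the two ejector levers

ROBOT

A 7-joint arm with a two-finger parallel gripper is mounted at the origin on a cart in front of the work surface, level with it; the furniture and walls round the work are solid. World frame = base frame: x ahead of the robot, y to its left, z up, the work surface at z = 0. Lengths are in mm, angles in degrees, forces in N, time in s.
With the tool pointing down it reaches from about 400 to 925 mm from the base axis. Payload 5.6 kg.
Tool frame: the origin (TCP) lies between the finger pads; the fingertips stand 22 mm ahead of it and the grasp point (between the pads) lies 3 mm ahead of it; z points along the fingers, x is the direction in which the jaws open and shut, and the axes are right-handed (so a half turn about z gives the same grasp; the last joint's range is limited). The gripper opens to 85 mm and grips with 20 to 120 N. Pads are 22 mm wide; open, the fingers measure 114 mm over their backs; the gripper's body (76 mm by 85 mm) begins 54 mm behind the grasp point. The pads swing forward as they close: fully open they stand 13 mm farther back than shut.
Start: joints at [-72.708, 26.786, -0.665, 91.828, 0.344, 61.387, -3.226], TCP at [219.746, 611.735, 229.39] pointing down, gripper open.
Joint ranges: [-144.91, 144.91], [-17.63, 115.5], [-89.93, 88.59], [15.96, 139.68], [-74.01, 254.01], [8.47, 105.57], [-167.45, 167.45]. Speed limits (degrees/s): [147.25, 147.25, 180, 180, 180, 180, 180].

INTERFACE

Orientations are given as [roll, pitch, yaw] about the fixed x, y, z axes, in that order (R = Rz(yaw) Ry(pitch) Rx(roll)).
In Python, from station import env gives the robot as it stands.
- The arm moves only by the tool carry_out, never from a script. Its argument "series" is a list of rows, each an object of numbers: "gripper": the closure in counts, from 0 (fully open) to 255 (shut); "dx", "dy", "dz": the shift along the world's x, y, z in m; "roll": the turn about the world's z in rad. A call has exactly 8 rows; each row shifts and turns the commanded pose from where the row before left it; what a row does not reach is not made up. A row lasts 1/10 s, in which the tool goes at most 50 mm and 8.59 degrees, less where a joint would pass 70% of its speed; a pose out of reach is approached as far as the arm can. A call with a gripper value outside its range is refused whole. The fingers move at their own pace and stop on an object; "newtons" is the grip in N (left out, the last holds). Time passes only in rows, so rows that do not move let the fingers close, or fill a call up. It gives the time, the measured TCP pose, the force and the opening at its end, in the units of the state.
- env.get_state(): the state, without advancing time (a new reading comes with each control period).
- env.read_camera(name): name is "side" or "top"; returns (picture, depth): 384x512x3 uint8, red, green, blue; 384x512 float32, mm along the optical axis (not along the pixel's ray), 0 where there is no reading.
- env.calibration(name): a dict with "camera_matrix" (3x3 intrinsics, pixels), "distortion" ([k1, k2, p1, p2, k3] as OpenCV has them; the pictures are not rectified), "camera_from_world" (4x4, takes a point from world to camera coordinates). Camera axes: x right, y up, looking along -z (the intrinsics and any distortion apply to the point x, -y, -z); pixel columns grow to the right and rows downward; lengths in mm; the calibration is good to about 2 mm. A picture is of the moment at which its call begins. calibration takes no time and is no camera call.
- env.job_done(): hands the job in, once; it reports no verdict.
The state is a dict: "clock": time; "qpos": joint angles; "qd": joint speeds; "effort": joint torques, N m; "eef_pos": TCP position; "tcp_rot": TCP orientation; "ft_force": force on the tool from outside, world axes, zero at the start; "moment": the same for the moment, N m; "opening": opening from 0.0 (shut) to 1.0 (fully open).
Only numpy, scipy, OpenCV 4.12 (cv2) and the standard library are available. Lean on these libraries where they do the work, as an engineer would, in place of code of your own. Each camera call takes 0.05 s, during which the arm holds its last target. There are 200 camera calls.

TASK

Free the blue plug-in module by swinging its two orange ejector levers outward as far as they go, working them by turns in small strokes so that the module comes up nearly level in the socket (no more than about 5 degrees of tip, or its pins bend). Then lift the module out by its black rib and set it gently, not dropped, flat on the floor of the grey tray. Do not disturb the grease pot or the tape roll.

Things in the scene. Friction and masses are not known exactly. Their poses are not given: they have to be found in the camera images.
- socket: Fixed grey test socket on the bench, base plate 172 (x) x 86 (y) x 15 mm; origin at the centre of its underside, x along its length (+x end far from the robot), z up. Orange ejector levers at both ends. Aluminium side rails (tops 42 mm up, 54 mm apart) guide the module, which sits on a green block 26 mm up. A 0.4 rad difference between the levers tips the module 4 degrees, 0.55 rad over 5 degrees.
- lever_near (a joint): Angle (rad) of the orange ejector lever at the socket's -x end, towards the robot: 0 = upright and hooked over the module, 0.8 = fully out (stop), leaning away from the module towards the socket's -x. It stays where it is left; about 3 N at 45 mm above its hinge moves it. Its toe lifts its end of the module about 5 mm at 0.4 rad and 11 mm at 0.8 rad; its hook lets go at about 0.15 rad.
- lever_far (a joint): The same for the lever at the socket's +x end, away from the robot: 0 = upright and hooked over the module, 0.8 = fully out (stop), leaning towards the socket's +x. It moves apart from the other lever.
- lever_near_hinge (a point): Hinge axis (along the socket's y) of the near lever: on the socket's centre line, 56 mm from its centre towards -x, 22 mm above the bench; fixed. The lever's arm is 8 mm thick (4 mm either side of the hinge when upright) and 16 mm wide, its top 64 mm from the hinge; push its inner face with shut fingertips from above.
- lever_far_hinge (a point): Hinge axis of the far lever, which is the same in size: on the socket's centre line, 56 mm from its centre towards +x, 22 mm above the bench; fixed.
- lever_near_tab (a point): Centre of the finger tab at the top of the near lever (10 mm thick, 26 mm wide, 12 mm high), 58 mm from its hinge; moves with the lever.
- lever_far_tab (a point): Centre of the finger tab at the top of the far lever (10 mm thick, 26 mm wide, 12 mm high), 58 mm from its hinge; moves with the lever.
- pull_rib (a point): Centre of the black pull rib, 34 (x) x 12 (y) x 22 mm high, on the loose blue module (100 x 50 x 16 mm, 69 mm over its lugs in y, about 250 g). Axes as the socket's while plugged in, z up. Grasp here from above, fingers closing along y. It is 27 mm above the module's underside, 11 mm above its flat top, 53 mm above the bench when seated. It lifts straight up once both levers are out.
- tray_floor (a point): Centre of the inner floor of the fixed grey open tray, 3 mm above the bench. The tray is 140 mm long along this point's y axis and 90 mm wide along its x axis (inside 136 x 86 mm), walls 2 mm thick, rim 21 mm above the bench. The module fits with its length along the tray's length.
- grease_pot: Loose cream and red grease pot, 63 mm across, 34 mm high, standing near; origin at the centre of its underside. A bystander.
- tape_roll: Loose dark tape roll, 55 mm across, 19 mm high, lying behind the socket; origin at the centre of its underside. A bystander.
Not all that is in view belongs to the job. There is more than one size of the part that bears pull_rib; the job needs the largest.

How it is judged:
By the outcome, as a careful person would: the job done as asked, in the order asked, and still so for the second after the job is handed in, with the robot touching nothing.
It also fails if it takes over 61 s, if anything falls off the work surface, if the arm or the gripper's body presses on something with over 40 N, if the wrist force passes 120 N, or if a joint passes its speed limit or range.

## Working session

There is one attempt and no reset: what is moved stays moved. The work goes in short steps, Python scripts to look and compute and a tool call to move; the robot and the scene stay as the last step left them, time stands still between calls to the robot, and variables do not carry over. Pictures are saved under pics/ and viewed, about 8 in all and at most 12, crops included, and the job is handed in when it is done.

Besides the shell and the picture viewer there is one more tool, called after ">>>" as name(argument=value, ...) on one line, values as JSON. carry_out: Moves the arm, as the interface text tells. Its arguments: {"type":"object","properties":{"series":{"type":"array","items":{"type":"object","properties":{"gripper":{"type":"number"},"dx":{"type":"number"},"dy":{"type":"number"},"dz":{"type":"number"},"roll":{"type":"number"}}}},"newtons":{"type":"number"}},"required":["series"]}

```bash
mkdir -p pics; cat > h.py <<'E'
import numpy as np, cv2
from station import env
def snap(n,f):
    p,d=env.read_camera(n); np.savez(''+f,p=p,d=d); cv2.imwrite(f'pics/{f}.png',p[:,:,::-1]); return p,d
def pts(n,uv,d):
    c=env.calibration(n);K=np.array(c['camera_matrix'],float);T=np.array(c['camera_from_world'],float)
    uv=np.array(uv,float).reshape(-1,1,2)
    x=cv2.undistortPoints(uv,K,np.array(c['distortion'],float)).reshape(-1,2)
    d=np.asarray(d,float).reshape(-1)
    P=np.c_[x[:,0]*d,-x[:,1]*d,-d]
    return (P-T[:3,3])@T[:3,:3]
def plane(n,uv,z):
    a=pts(n,uv,np.full(len(uv),100.));b=pts(n,uv,np.full(len(uv),1000.))
    t=(z-a[:,2])/(b[:,2]-a[:,2]);return a+(b-a)*t[:,None]
def cloud(n,p,d):
    v,u=np.mgrid[:384,:512];P=pts(n,np.c_[u.ravel(),v.ravel()],d.ravel()).reshape(384,512,3);P[d==0]=np.nan;return P
E
python3 - <<'E'
from h import *
a,da=snap('top','t0');b,db=snap('side','s0')
cv2.imwrite('pics/both.png',np.vstack([a,b])[:,:,::-1])
for n in('top','side'):
    c=env.calibration(n);T=np.array(c['camera_from_world']);print(n,c['camera_matrix'],-T[:3,:3].T@T[:3,3],-T[2,:3])
print(env.get_state(),(da>0).mean(),(db>0).mean())
E
```

```text
top [[414.15447673   0.         255.11483503]
 [  0.         414.15447673 186.73937429]
 [  0.           0.           1.        ]] [411.72141841 250.36907581 917.72727528] [ 0.09126008 -0.0050492  -0.99581429]
side [[431.70462939   0.         257.15427298]
 [  0.         431.70462939 196.32961983]
 [  0.           0.           1.        ]] [  97.49416504 1054.99048034  411.73667463] [ 0.42216681 -0.84017321 -0.34041762]
{'clock': 0.1, 'qpos': array([-72.70799798,  26.83137129,  -0.66549886,  91.87655543,
         0.34426033,  61.38914978,  -3.22436734]), 'qd': array([-0.09106327, -0.09808342,  0.02626458, -0.14575149, -0.02932834,
        0.03780579,  0.02185568]), 'effort': array([ 9.40084683e-04, -5.33521199e+01,  2.15416326e-02, -2.51964819e+01,
        1.15113347e-02,  4.33980982e-03, -1.77317582e-05]), 'eef_pos': array([219.58706039, 611.2250362 , 228.52231156]), 'tcp_rot': array([1.79993083e+02, 9.48497485e-02, 7.02428342e+01]), 'ft_force': array([ 0.251133  , -0.23757697, -0.3728174 ]), 'moment': array([ 0.04042886, -0.02341381, -0.00987002]), 'opening': 1.0036479943075653} 0.9959615071614584 0.9959208170572916
```

View pics/t0.png

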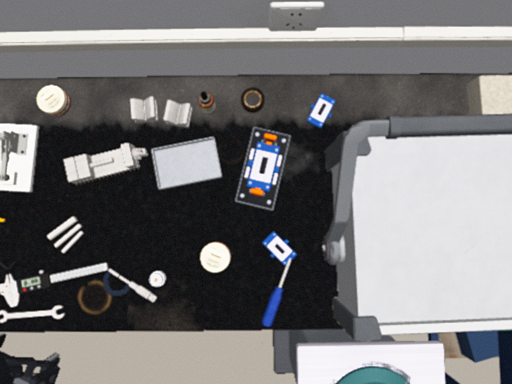

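View pics/s0.png

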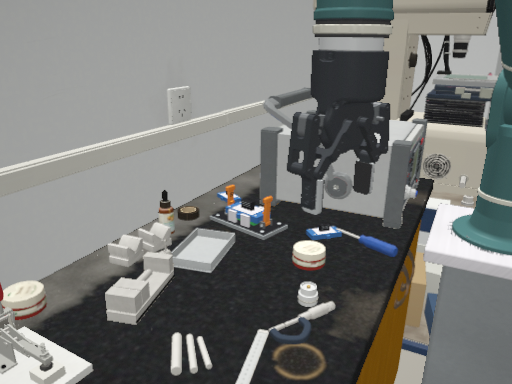

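The top view shows the socket at about (263,168) with orange levers at (270,135) and (257,191), and the tray at (187,163). The pot is at (215,257) and the tape roll at (252,99). Three parts could be taken for the module: (264,165) in the socket, (280,248) loose beside the screwdriver, and (321,110) loose at the back. I choose the one in the socket, which is the largest and the one hooked by the levers. A big instrument stands to the right at columns above 325.

```bash
python3 - <<'E'
from h import *
z=np.load('t0.npz');a,d=z['p'],z['d'];P=cloud('top',a,d)
hsv=cv2.cvtColor(a,cv2.COLOR_RGB2HSV)
np.set_printoptions(precision=1,suppress=True)
def comps(m,mn,nm):
    n,l,s,c=cv2.connectedComponentsWithStats(m.astype(np.uint8))
    for i in range(1,n):
        if s[i,4]>=mn:
            q=P[l==i]; print(nm,c[i],s[i,4],'med',np.nanmedian(q,0),'zmax',np.nanpercentile(q[:,2],95))
comps((hsv[...,0]>100)&(hsv[...,0]<125)&(hsv[...,1]>150)&(hsv[...,2]>60),40,'blue')
comps((hsv[...,0]>3)&(hsv[...,0]<20)&(hsv[...,1]>170)&(hsv[...,2]>120),20,'orange')
# tray
X,Y,Z=P[...,0],P[...,1],P[...,2]
roi=np.zeros((384,512),bool);roi[130:195,145:228]=1
m=roi&(a.min(2)>110)
ct=max(cv2.findContours(m.astype(np.uint8),0,2)[0],key=cv2.contourArea)
r=cv2.minAreaRect(plane('top',ct.reshape(-1,2).astype(float),21)[:,:2].astype(np.float32));print('tray',r, 'floor z',np.nanmedian(Z[m]))
# socket plate contour: height 10..19 points
roi[:]=0;roi[118:220,225:300]=1
m=roi&(Z>8)
ct=max(cv2.findContours(m.astype(np.uint8),0,2)[0],key=cv2.contourArea)
r=cv2.minAreaRect(plane('top',ct.reshape(-1,2).astype(float),15)[:,:2].astype(np.float32));print('socket',r)
for (u,v) in [(400,200),(345,200),(340,250),(375,130),(264,165),(215,257),(252,99)]: print(u,v,P[v,u])
print('bench',np.nanmedian(Z[270:300,180:250]))
c=a[115:225,220:335];c2=cv2.resize(c,None,fx=5,fy=5,interpolation=cv2.INTER_CUBIC);cv2.imwrite('pics/c1.png',c2[:,:,::-1])
E
```

```text
blue [327.9  98.5] 57 med [691.6  79.8  10.6] zmax 13.209279104405503
blue [314.1 122.3] 81 med [638.7 112.   10.1] zmax 13.76508442550863
blue [267.2 147.1] 134 med [577.1 219.4  41. ] zmax 43.78520791896014
blue [258.4 184.8] 150 med [496.  238.6  41.3] zmax 43.70651531478613
blue [268.4 238. ] 87 med [382.4 218.7  10.4] zmax 14.374395216899746
blue [290.8 256.1] 49 med [343.  169.7  10.9] zmax 13.954245296700831
blue [271.9 307. ] 457 med [235.7 213.4  19.5] zmax 23.20552973508554
orange [269.9 136.4] 73 med [591.5 214.4  84.4] zmax 87.7995745544767
orange [256.5 191.5] 70 med [479.3 243.3  84.1] zmax 86.36191469054474
tray ((549.1719970703125, 396.4678649902344), (91.67020416259766, 141.8509979248047), 10.693131446838379) floor z 2.7121792587816698
socket ((536.5978393554688, 227.83572387695312), (85.64469909667969, 171.327392578125), 75.69439697265625)
400 200 [451.7  -8.5 191.7]
345 200 [452.   92.6 208.5]
340 250 [361.3  85.2 118.6]
375 130 [560.5  53.4 266.4]
264 165 [535.  227.   64.9]
215 257 [344.9 332.4  35. ]
252 99 [696.4 250.3  -1. ]
bench -0.4150951638084773
```

View pics/c1.png

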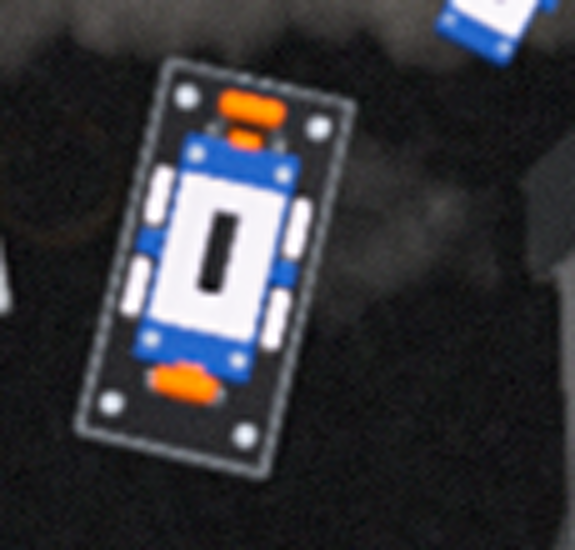

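The crop confirms the choice: the large module in the socket, both orange levers upright at (250,108) and (185,382), rib at (218,250). Socket centre is about (536,228) with yaw about -14.4°. Tray centre is (549,396), with its x axis at 10.7°. Next I move in with the fingers shut.

>>> carry_out(series=[{"dx": 0.028,"dy": -0.0375,"roll": 0.012,"gripper": 255},{"dx": 0.028,"dy": -0.0375,"roll": 0.012,"gripper": 255},{"dx": 0.028,"dy": -0.0375,"roll": 0.012,"gripper": 255},{"dx": 0.028,"dy": -0.0375,"roll": 0.012,"gripper": 255},{"dx": 0.028,"dy": -0.0375,"roll": 0.012,"gripper": 255},{"dx": 0.028,"dy": -0.0375,"roll": 0.012,"gripper": 255},{"dx": 0.028,"dy": -0.0375,"roll": 0.012,"gripper": 255},{"dx": 0.028,"dy": -0.0375,"roll": 0.012,"gripper": 255}], newtons=40)

```text
validation failed for argument at $.se...
```

>>> carry_out(series=[{"dx": 0.028,"dy": -0.0375,"dz": 0.0,"roll": 0.012,"gripper": 255},{"dx": 0.028,"dy": -0.0375,"dz": 0.0,"roll": 0.012,"gripper": 255},{"dx": 0.028,"dy": -0.0375,"dz": 0.0,"roll": 0.012,"gripper": 255},{"dx": 0.028,"dy": -0.0375,"dz": 0.0,"roll": 0.012,"gripper": 255},{"dx": 0.028,"dy": -0.0375,"dz": 0.0,"roll": 0.012,"gripper": 255},{"dx": 0.028,"dy": -0.0375,"dz": 0.0,"roll": 0.012,"gripper": 255},{"dx": 0.028,"dy": -0.0375,"dz": 0.0,"roll": 0.012,"gripper": 255},{"dx": 0.028,"dy": -0.0375,"dz": 0.0,"roll": 0.012,"gripper": 255}], newtons=40)

```text
clock: 0.9
eef_pos: [444.4, 309.9, 229.2]
tcp_rot: [-180.0, 0.0, 75.8]
ft_force: [-0.0, 0.7, -0.1]
opening: -0.001
```

>>> carry_out(series=[{"dx": 0.028,"dy": -0.037,"dz": 0.0,"roll": 0.0,"gripper": 255},{"dx": 0.029,"dy": -0.037,"dz": 0.0,"roll": 0.0,"gripper": 255},{"dx": 0.0,"dy": 0.0,"dz": -0.035,"roll": 0.0,"gripper": 255},{"dx": 0.0,"dy": 0.0,"dz": -0.035,"roll": 0.0,"gripper": 255},{"dx": 0.0,"dy": 0.0,"dz": -0.03,"roll": 0.0,"gripper": 255},{"dx": 0.0,"dy": 0.0,"dz": 0.0,"roll": 0.0,"gripper": 255},{"dx": 0.0,"dy": 0.0,"dz": 0.0,"roll": 0.0,"gripper": 255},{"dx": 0.0,"dy": 0.0,"dz": 0.0,"roll": 0.0,"gripper": 255}])

```text
clock: 1.7
eef_pos: [501.8, 238.4, 131.0]
tcp_rot: [179.9, -0.1, 75.7]
ft_force: [0.8, -0.3, -0.1]
opening: 0.001
```

```bash
python3 - <<'E'
from h import *
b,d=snap('side','s1');print(env.get_state()['eef_pos'])
c=cv2.resize(b[130:260,180:330],None,fx=5,fy=4.5,interpolation=cv2.INTER_CUBIC);cv2.imwrite('pics/c2.png',c[:,:,::-1])
E
```

```text
[501.87399188 238.46735322 131.21037143]
```

View pics/c2.png

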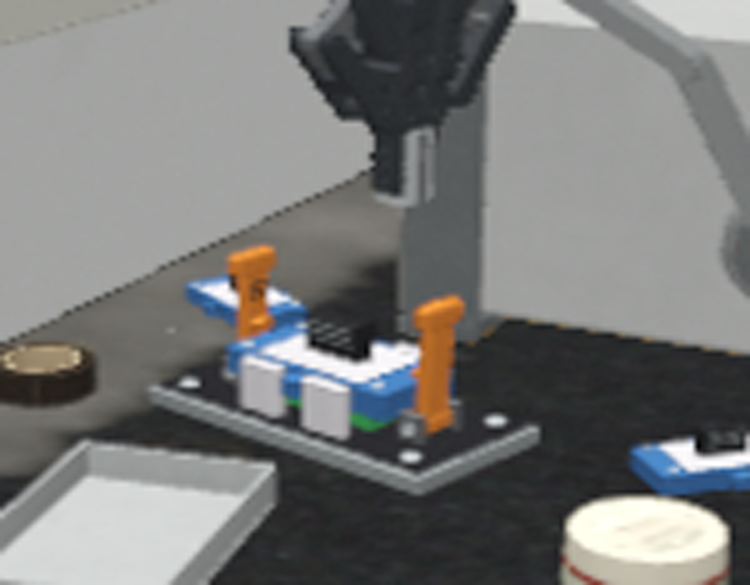

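The shut fingertips at (400,190) hang just inside the near lever, and the levers are upright at (440,360) and (252,290). Now the first stroke.

>>> carry_out(series=[{"dx": 0.0,"dy": 0.0,"dz": -0.02,"roll": 0.0,"gripper": 255},{"dx": 0.0,"dy": 0.0,"dz": -0.02,"roll": 0.0,"gripper": 255},{"dx": 0.0,"dy": 0.0,"dz": -0.012,"roll": 0.0,"gripper": 255},{"dx": -0.003,"dy": 0.0008,"dz": 0.0,"roll": 0.0,"gripper": 255},{"dx": -0.003,"dy": 0.0008,"dz": 0.0,"roll": 0.0,"gripper": 255},{"dx": -0.003,"dy": 0.0008,"dz": 0.0,"roll": 0.0,"gripper": 255},{"dx": -0.003,"dy": 0.0008,"dz": 0.0,"roll": 0.0,"gripper": 255},{"dx": 0.0,"dy": 0.0,"dz": 0.0,"roll": 0.0,"gripper": 255}])

```text
clock: 2.55
eef_pos: [491.1, 240.7, 78.5]
tcp_rot: [179.7, -0.1, 75.7]
ft_force: [5.9, -1.6, -4.3]
opening: -0.003
```

```bash
cat >> h.py <<'E'
C=np.array([535.8,228.]);ex=np.array([.9688,-.2478]);ey=np.array([.2478,.9688])
def levers(f):
    "lever angles from orange side-view rays cut by socket's y=0 plane"
    b,d=snap('side',f);h=cv2.cvtColor(b,cv2.COLOR_RGB2HSV)
    m=(h[...,0]>3)&(h[...,0]<22)&(h[...,1]>150)&(h[...,2]>90)
    P=cloud('side',b,d);S=np.stack([(P[...,:2]-C)@ex,(P[...,:2]-C)@ey,P[...,2]],-1)
    m&=(np.abs(S[...,1])<30)&(np.abs(S[...,0])<140)&(S[...,2]>25)
    for s,n in((-1,'near'),(1,'far')):
        q=S[m&(S[...,0]*s>20)]; x=s*q[:,0]-56;z=q[:,2]-22
        k=np.hypot(x,z)>25
        print(n,len(q),'angle',np.round(np.median(np.arctan2(x[k],z[k])),2),'top',np.round(np.percentile(q[:,2],98),1),'outermost',np.round(np.percentile(s*q[:,0],95),1))
    h2=(h[...,0]>100)&(h[...,0]<125)&(h[...,1]>140);return b,S
E
python3 - <<'E'
from h import *
print(env.get_state()['eef_pos']);b,S=levers('s2')
z=np.load('s1.npz')
c=cv2.resize(b[130:260,180:330],None,fx=5,fy=4.5,interpolation=cv2.INTER_CUBIC);cv2.imwrite('pics/c3.png',c[:,:,::-1])
E
```

```text
[491.13937634 240.74682407  78.53021194]
near 170 angle 0.19 top 85.7 outermost 68.1
far 113 angle -0.05 top 86.0 outermost 59.1
```

View pics/c3.png

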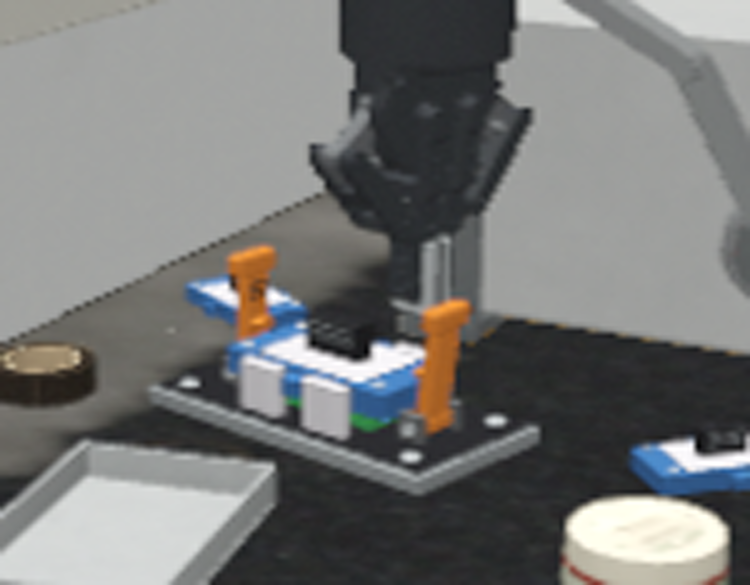

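Near lever is leaning out about 0.17 rad and the far lever is untouched. Crossing to the far lever.

>>> carry_out(series=[{"dx": 0.008,"dy": -0.002,"dz": 0.0,"roll": 0.0,"gripper": 255},{"dx": 0.0,"dy": 0.0,"dz": 0.025,"roll": 0.0,"gripper": 255},{"dx": 0.0,"dy": 0.0,"dz": 0.02,"roll": 0.0,"gripper": 255},{"dx": 0.036,"dy": -0.0092,"dz": 0.0,"roll": 0.0,"gripper": 255},{"dx": 0.036,"dy": -0.0092,"dz": 0.0,"roll": 0.0,"gripper": 255},{"dx": 0.0,"dy": 0.0,"dz": 0.0,"roll": 0.0,"gripper": 255},{"dx": 0.0,"dy": 0.0,"dz": -0.025,"roll": 0.0,"gripper": 255},{"dx": 0.0,"dy": 0.0,"dz": -0.02,"roll": 0.0,"gripper": 255}])

```text
clock: 3.4
eef_pos: [568.5, 220.9, 77.2]
tcp_rot: [-180.0, -0.0, 75.7]
ft_force: [0.1, 0.7, -1.2]
opening: -0.003
```

>>> carry_out(series=[{"dx": 0.0036,"dy": -0.0009,"dz": 0.002,"roll": 0.0,"gripper": 255},{"dx": 0.0036,"dy": -0.0009,"dz": 0.0,"roll": 0.0,"gripper": 255},{"dx": 0.0036,"dy": -0.0009,"dz": 0.0,"roll": 0.0,"gripper": 255},{"dx": 0.0036,"dy": -0.0009,"dz": 0.0,"roll": 0.0,"gripper": 255},{"dx": 0.0036,"dy": -0.0009,"dz": 0.0,"roll": 0.0,"gripper": 255},{"dx": 0.0036,"dy": -0.0009,"dz": 0.0,"roll": 0.0,"gripper": 255},{"dx": 0.0,"dy": 0.0,"dz": 0.0,"roll": 0.0,"gripper": 255},{"dx": 0.0,"dy": 0.0,"dz": 0.0,"roll": 0.0,"gripper": 255}])

```text
clock: 4.2
eef_pos: [587.6, 216.3, 79.9]
tcp_rot: [-179.7, 0.0, 75.8]
ft_force: [-10.5, 1.3, 6.7]
opening: 0.0
```

```bash
python3 - <<'E'
from h import *
p=env.get_state()['eef_pos'];print(p,(p[:2]-C)@ex,(p[:2]-C)@ey);b,S=levers('s3')
E
```

```text
[587.61097646 216.34843293  79.9498989 ] 53.08173231124751 1.550721784308955
near 168 angle 0.16 top 85.8 outermost 66.7
far 95 angle 0.1 top 84.3 outermost 65.8
```

```bash
python3 - <<'E'
from h import *
_r=env.read_camera
def from_file(f):
    z=np.load(f);return z['p'],z['d']
for f in('s0','s1','s2','s3'):
    env_read=from_file(f+'.npz')
    import h
    h.snap=lambda n,g,r=env_read:r
    print(f);levers(f)
b=np.load('s3.npz')['p']
c=cv2.resize(b[130:260,180:330],None,fx=5,fy=4.5,interpolation=cv2.INTER_CUBIC);cv2.imwrite('pics/c4.png',c[:,:,::-1])
E
```

```text
s0
near 175 angle 0.11 top 85.9 outermost 64.0
far 112 angle -0.05 top 86.3 outermost 58.5
s1
near 172 angle 0.11 top 86.1 outermost 64.3
far 113 angle -0.05 top 86.3 outermost 59.0
s2
near 170 angle 0.19 top 85.7 outermost 68.1
far 113 angle -0.05 top 86.0 outermost 59.1
s3
near 168 angle 0.16 top 85.8 outermost 66.7
far 95 angle 0.1 top 84.3 outermost 65.8
```

View pics/c4.png

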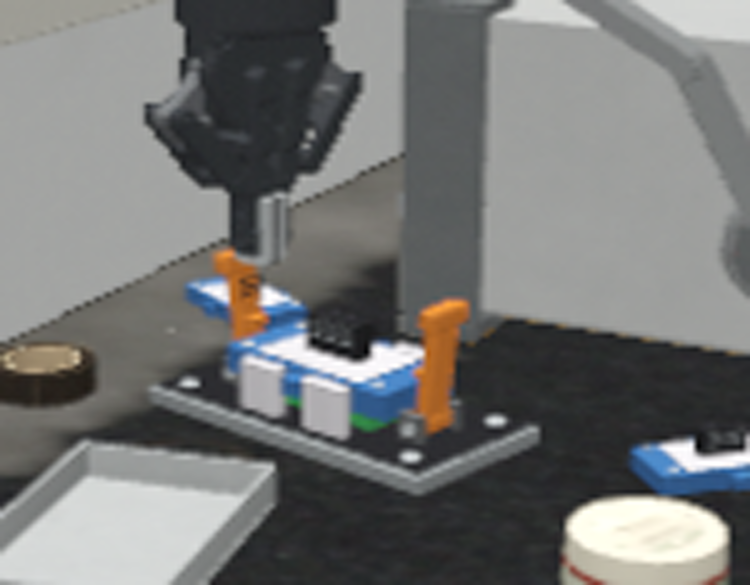

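Relative to the baselines, near is at about 0.06 and far at about 0.15 (the fingertip is narrower than I assumed). A bit more on the far lever, then cross back.

>>> carry_out(series=[{"dx": 0.0025,"dy": -0.0006,"dz": 0.0,"roll": 0.0,"gripper": 255},{"dx": 0.0025,"dy": -0.0006,"dz": 0.0,"roll": 0.0,"gripper": 255},{"dx": 0.0,"dy": 0.0,"dz": 0.0,"roll": 0.0,"gripper": 255},{"dx": -0.01,"dy": 0.0026,"dz": 0.0,"roll": 0.0,"gripper": 255},{"dx": 0.0,"dy": 0.0,"dz": 0.025,"roll": 0.0,"gripper": 255},{"dx": 0.0,"dy": 0.0,"dz": 0.025,"roll": 0.0,"gripper": 255},{"dx": -0.041,"dy": 0.0105,"dz": 0.0,"roll": 0.0,"gripper": 255},{"dx": -0.041,"dy": 0.0105,"dz": 0.0,"roll": 0.0,"gripper": 255}])

```text
clock: 5.05
eef_pos: [504.6, 237.5, 131.0]
tcp_rot: [179.8, -0.2, 75.6]
ft_force: [-0.9, 1.0, 0.3]
opening: -0.001
```

```bash
cat > m.py <<'E'
from h import *
import sys
s=env.get_state();p=s['eef_pos'];print(p,'ex',(p[:2]-C)@ex,'ey',(p[:2]-C)@ey,s['ft_force']);levers(sys.argv[1])
E
python3 m.py s4
```

```text
[504.55172291 237.46891304 130.97187195] ex -32.61972749340621 ey 1.4301598880909987 [-0.93927945  1.01258768  0.28272249]
near 169 angle 0.17 top 85.6 outermost 66.9
far 118 angle 0.15 top 84.5 outermost 70.4
```

>>> carry_out(series=[{"dx": -0.003,"dy": 0.0008,"dz": -0.026,"roll": 0.0,"gripper": 255},{"dx": 0.0,"dy": 0.0,"dz": -0.026,"roll": 0.0,"gripper": 255},{"dx": -0.0045,"dy": 0.0012,"dz": 0.0,"roll": 0.0,"gripper": 255},{"dx": -0.0045,"dy": 0.0012,"dz": 0.0,"roll": 0.0,"gripper": 255},{"dx": -0.0045,"dy": 0.0012,"dz": 0.0,"roll": 0.0,"gripper": 255},{"dx": -0.0045,"dy": 0.0012,"dz": 0.0,"roll": 0.0,"gripper": 255},{"dx": -0.0045,"dy": 0.0012,"dz": 0.0,"roll": 0.0,"gripper": 255},{"dx": 0.0,"dy": 0.0,"dz": 0.0,"roll": 0.0,"gripper": 255}])

```text
clock: 5.9
eef_pos: [481.5, 243.9, 79.5]
tcp_rot: [179.6, -0.2, 75.6]
ft_force: [3.5, -1.5, -1.0]
opening: 0.002
```

```bash
python3 m.py s5
```

```text
[481.50758122 243.91518189  79.54510764] ex -56.54227738693969 ey 1.9649668378255605 [ 3.52340036 -1.53671608 -1.03213998]
near 170 angle 0.34 top 84.2 outermost 76.9
far 116 angle 0.16 top 84.3 outermost 69.6
```

>>> carry_out(series=[{"dx": -0.003,"dy": 0.0008,"dz": 0.0,"roll": 0.0,"gripper": 255},{"dx": -0.003,"dy": 0.0008,"dz": 0.0,"roll": 0.0,"gripper": 255},{"dx": 0.0,"dy": 0.0,"dz": 0.0,"roll": 0.0,"gripper": 255},{"dx": 0.012,"dy": -0.003,"dz": 0.0,"roll": 0.0,"gripper": 255},{"dx": 0.0,"dy": 0.0,"dz": 0.025,"roll": 0.0,"gripper": 255},{"dx": 0.0,"dy": 0.0,"dz": 0.025,"roll": 0.0,"gripper": 255},{"dx": 0.045,"dy": -0.0115,"dz": 0.0,"roll": 0.0,"gripper": 255},{"dx": 0.045,"dy": -0.0115,"dz": 0.0,"roll": 0.0,"gripper": 255}])

```text
clock: 6.75
eef_pos: [574.7, 221.0, 128.6]
tcp_rot: [-180.0, -0.1, 75.9]
ft_force: [0.3, 0.9, 0.1]
opening: -0.0
```

```bash
python3 m.py s6
```

```text
[574.70304833 221.03039756 128.62918108] ex 39.41634070366589 ey 2.8880245326591254 [0.31534243 0.90515338 0.05553263]
near 160 angle 0.48 top 80.6 outermost 85.5
far 119 angle 0.16 top 84.5 outermost 70.1
```

>>> carry_out(series=[{"dx": 0.003,"dy": -0.0018,"dz": -0.025,"roll": 0.0,"gripper": 255},{"dx": 0.002,"dy": -0.001,"dz": -0.025,"roll": 0.0,"gripper": 255},{"dx": 0.005,"dy": -0.0013,"dz": 0.0,"roll": 0.0,"gripper": 255},{"dx": 0.005,"dy": -0.0013,"dz": 0.0,"roll": 0.0,"gripper": 255},{"dx": 0.005,"dy": -0.0013,"dz": 0.0,"roll": 0.0,"gripper": 255},{"dx": 0.004,"dy": -0.001,"dz": 0.0,"roll": 0.0,"gripper": 255},{"dx": 0.004,"dy": -0.001,"dz": 0.0,"roll": 0.0,"gripper": 255},{"dx": 0.0,"dy": 0.0,"dz": 0.0,"roll": 0.0,"gripper": 255}])

```text
clock: 7.6
eef_pos: [602.7, 211.3, 78.1]
tcp_rot: [179.9, -0.1, 75.7]
ft_force: [-0.7, 0.8, -0.5]
opening: 0.0
```

```bash
python3 m.py s7
```

```text
[602.71604883 211.33722443  78.1327047 ] ex 68.9573038948502 ey 0.4388999250423282 [-0.69919199  0.77655587 -0.4947223 ]
near 161 angle 0.48 top 80.7 outermost 85.6
far 104 angle 0.35 top 81.2 outermost 78.8
```

>>> carry_out(series=[{"dx": 0.003,"dy": -0.0008,"dz": 0.0,"roll": 0.0,"gripper": 255},{"dx": 0.002,"dy": -0.0005,"dz": 0.0,"roll": 0.0,"gripper": 255},{"dx": -0.012,"dy": 0.003,"dz": 0.0,"roll": 0.0,"gripper": 255},{"dx": 0.0,"dy": 0.0,"dz": 0.025,"roll": 0.0,"gripper": 255},{"dx": 0.0,"dy": 0.0,"dz": 0.025,"roll": 0.0,"gripper": 255},{"dx": -0.035,"dy": 0.0092,"dz": 0.0,"roll": 0.0,"gripper": 255},{"dx": -0.035,"dy": 0.0092,"dz": 0.0,"roll": 0.0,"gripper": 255},{"dx": -0.035,"dy": 0.0092,"dz": 0.0,"roll": 0.0,"gripper": 255}])

```text
clock: 8.45
eef_pos: [488.8, 240.7, 127.9]
tcp_rot: [179.9, -0.1, 75.7]
ft_force: [0.2, 0.6, -0.2]
opening: -0.0
```

```bash
python3 m.py s8
```

```text
[488.76328424 240.71088232 127.85021375] ex -48.71892687046294 ey 0.6586046277164552 [ 0.17824433  0.63052352 -0.20314873]
near 160 angle 0.47 top 80.6 outermost 86.0
far 113 angle 0.41 top 79.8 outermost 83.2
```

>>> carry_out(series=[{"dx": -0.003,"dy": 0.0008,"dz": -0.025,"roll": 0.0,"gripper": 255},{"dx": -0.002,"dy": 0.0005,"dz": -0.024,"roll": 0.0,"gripper": 255},{"dx": -0.004,"dy": 0.001,"dz": 0.0,"roll": 0.0,"gripper": 255},{"dx": -0.004,"dy": 0.001,"dz": 0.0,"roll": 0.0,"gripper": 255},{"dx": -0.004,"dy": 0.001,"dz": 0.0,"roll": 0.0,"gripper": 255},{"dx": -0.003,"dy": 0.0008,"dz": 0.0,"roll": 0.0,"gripper": 255},{"dx": -0.003,"dy": 0.0008,"dz": 0.0,"roll": 0.0,"gripper": 255},{"dx": 0.0,"dy": 0.0,"dz": 0.0,"roll": 0.0,"gripper": 255}])

```text
clock: 9.3
eef_pos: [467.6, 246.9, 79.4]
tcp_rot: [179.9, -0.1, 75.7]
ft_force: [1.0, -0.2, 3.2]
opening: 0.001
```

```bash
python3 m.py s9
```

```text
[467.56008863 246.87787306  79.36527955] ex -70.78876308320086 ey 1.3790333823614063 [ 0.96637956 -0.20022485  3.15660646]
near 156 angle 0.51 top 80.3 outermost 86.5
far 112 angle 0.41 top 79.9 outermost 83.5
```

```bash
python3 - <<'E'
from h import *
b=np.load('s9.npz')['p']
c=cv2.resize(b[150:250,200:300],None,fx=6,fy=6,interpolation=cv2.INTER_CUBIC);cv2.imwrite('pics/c5.png',c[:,:,::-1])
E
```

```text
(no output)
```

View pics/c5.png

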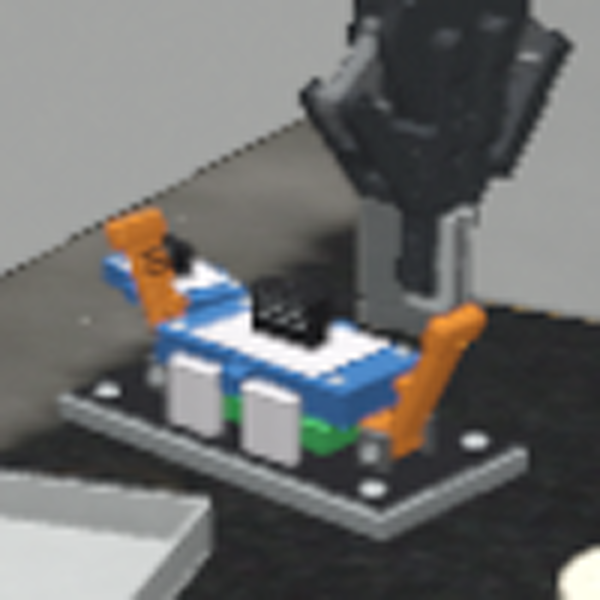

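The module is up and level. Near lever (440,370) and far lever (145,265) are both at about 0.45–0.5, and the fingertip is just touching near. I continue in small strokes.

>>> carry_out(series=[{"dx": -0.002,"dy": 0.0005,"dz": 0.0,"roll": 0.0,"gripper": 255},{"dx": -0.002,"dy": 0.0005,"dz": 0.0,"roll": 0.0,"gripper": 255},{"dx": -0.002,"dy": 0.0005,"dz": 0.0,"roll": 0.0,"gripper": 255},{"dx": -0.001,"dy": 0.0003,"dz": 0.0,"roll": 0.0,"gripper": 255},{"dx": 0.0,"dy": 0.0,"dz": 0.0,"roll": 0.0,"gripper": 255},{"dx": 0.012,"dy": -0.003,"dz": 0.0,"roll": 0.0,"gripper": 255},{"dx": 0.0,"dy": 0.0,"dz": 0.025,"roll": 0.0,"gripper": 255},{"dx": 0.0,"dy": 0.0,"dz": 0.025,"roll": 0.0,"gripper": 255}])

```text
clock: 10.15
eef_pos: [470.8, 244.7, 128.0]
tcp_rot: [-179.8, 0.1, 75.7]
ft_force: [1.0, -0.4, 0.6]
opening: 0.001
```

```bash
python3 m.py s10
```

```text
[470.77613503 244.68193358 128.0190572 ] ex -67.12890352166329 ey 0.04854350978110844 [ 1.01887908 -0.35048104  0.59433865]
near 161 angle 0.44 top 82.5 outermost 82.7
far 113 angle 0.41 top 79.8 outermost 82.8
```

>>> carry_out(series=[{"dx": 0.008,"dy": -0.0017,"dz": 0.0,"roll": 0.0,"gripper": 255},{"dx": 0.0,"dy": 0.0,"dz": -0.024,"roll": 0.0,"gripper": 255},{"dx": 0.0,"dy": 0.0,"dz": -0.02,"roll": 0.0,"gripper": 255},{"dx": -0.004,"dy": 0.001,"dz": 0.0,"roll": 0.0,"gripper": 255},{"dx": -0.004,"dy": 0.001,"dz": 0.0,"roll": 0.0,"gripper": 255},{"dx": -0.003,"dy": 0.0008,"dz": 0.0,"roll": 0.0,"gripper": 255},{"dx": -0.003,"dy": 0.0008,"dz": 0.0,"roll": 0.0,"gripper": 255},{"dx": 0.0,"dy": 0.0,"dz": 0.0,"roll": 0.0,"gripper": 255}])

```text
clock: 11.0
eef_pos: [465.7, 247.7, 85.1]
tcp_rot: [180.0, -0.1, 75.8]
ft_force: [0.2, 0.4, 0.2]
opening: -0.004
```

```bash
python3 m.py s11
```

```text
[465.65954835 247.65482587  85.08280365] ex -72.8225354077195 ey 1.6607913824436267 [0.18428606 0.42300962 0.16162629]
near 158 angle 0.44 top 82.2 outermost 82.6
far 113 angle 0.41 top 79.3 outermost 83.2
```

```bash
python3 - <<'E'
from h import *
np.set_printoptions(precision=0,suppress=True)
z=np.load('s11.npz');b,d=z['p'],z['d']
P=cloud('side',b,d);S=np.stack([(P[...,:2]-C)@ex,(P[...,:2]-C)@ey,P[...,2]],-1)
for v in range(186,228,4):
    print(v,[tuple(S[v,u].astype(int)) if d[v,u]>0 else 0 for u in range(258,286,4)])
c=cv2.resize(b[160:240,210:310],None,fx=7,fy=7,interpolation=cv2.INTER_CUBIC)
t,dt=snap('top','t11');c2=cv2.resize(t[115:225,220:320],None,fx=5,fy=5,interpolation=cv2.INTER_CUBIC)
cv2.imwrite('pics/c6.png',c[:,:,::-1]); cv2.imwrite('pics/t6.png',c2[:,:,::-1])
E
```

```text
186 [(np.int64(172), np.int64(-232), np.int64(1)), (np.int64(65), np.int64(-124), np.int64(52)), (np.int64(54), np.int64(-127), np.int64(54)), (np.int64(-73), np.int64(11), np.int64(117)), (np.int64(-82), np.int64(9), np.int64(119)), (np.int64(-85), np.int64(-1), np.int64(117)), (np.int64(17), np.int64(-149), np.int64(57))]
190 [(np.int64(149), np.int64(-206), np.int64(0)), (np.int64(62), np.int64(-121), np.int64(42)), (np.int64(53), np.int64(-127), np.int64(43)), (np.int64(-76), np.int64(15), np.int64(110)), (np.int64(-82), np.int64(8), np.int64(109)), (np.int64(-85), np.int64(-1), np.int64(107)), (np.int64(17), np.int64(-149), np.int64(46))]
194 [(np.int64(128), np.int64(-181), np.int64(0)), (np.int64(63), np.int64(-123), np.int64(30)), (np.int64(54), np.int64(-128), np.int64(31)), (np.int64(-74), np.int64(12), np.int64(99)), (np.int64(-81), np.int64(6), np.int64(99)), (np.int64(-84), np.int64(-2), np.int64(98)), (np.int64(19), np.int64(-152), np.int64(34))]
198 [(np.int64(105), np.int64(-156), np.int64(0)), (np.int64(63), np.int64(-123), np.int64(19)), (np.int64(52), np.int64(-126
[... 1733 characters left out ...]
np.int64(0)), (np.int64(-31), np.int64(-89), np.int64(0))]
222 [(np.int64(-35), np.int64(6), np.int64(20)), (np.int64(-58), np.int64(18), np.int64(31)), (np.int64(-62), np.int64(9), np.int64(29)), (np.int64(-60), np.int64(-6), np.int64(24)), (np.int64(-54), np.int64(-29), np.int64(15)), (np.int64(-63), np.int64(-32), np.int64(16)), (np.int64(-47), np.int64(-68), np.int64(0))]
226 [(np.int64(-43), np.int64(14), np.int64(15)), (np.int64(-58), np.int64(18), np.int64(21)), (np.int64(-60), np.int64(6), np.int64(18)), (np.int64(-62), np.int64(-4), np.int64(15)), (np.int64(-69), np.int64(-10), np.int64(15)), (np.int64(-75), np.int64(-17), np.int64(15)), (np.int64(-83), np.int64(-22), np.int64(15))]
```

View pics/c6.png

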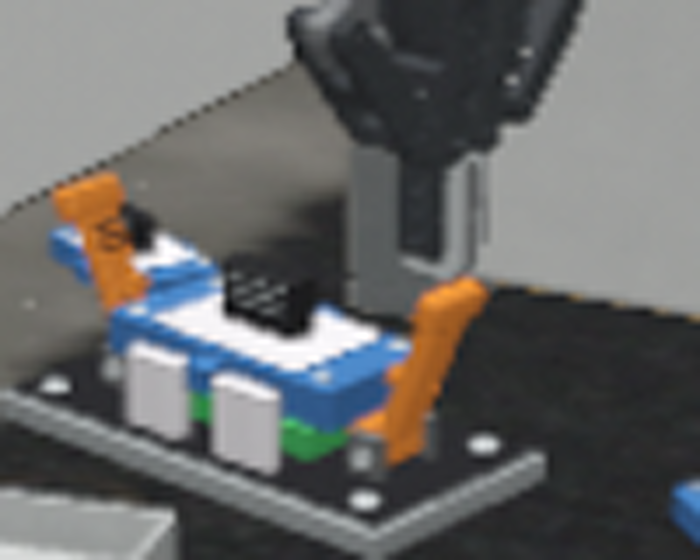

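```bash
python3 - <<'E'
from h import *
for f,T in(('s1',(501.9,238.5,131.2)),('s4',(504.6,237.5,131)),('s6',(574.7,221,128.6)),('s10',(470.8,244.7,128)),('s11',(465.7,247.7,85.1))):
    z=np.load(f+'.npz');P=cloud('side',z['p'],z['d']);
    r=np.hypot(P[...,0]-T[0],P[...,1]-T[1])
    h=cv2.cvtColor(z['p'],cv2.COLOR_RGB2HSV)
    m=(r<24)&(P[...,2]>T[2]-40)&(P[...,2]<T[2]+60)&((h[...,1]<90))
    q=P[m]-np.array(T); S=np.c_[q[:,:2]@ex,q[:,:2]@ey,q[:,2]]
    print(f)
    for lo in range(-30,50,8):
        k=(S[:,2]>=lo)&(S[:,2]<lo+8)
        if k.sum():print(lo,k.sum(),'ex',S[k,0].min().round(),S[k,0].max().round(),'ey',S[k,1].min().round(),S[k,1].max().round())
E
```

```text
s1
-6 1 ex 2.0 2.0 ey 4.0 4.0
2 31 ex -14.0 10.0 ey -10.0 11.0
10 45 ex -14.0 6.0 ey -8.0 14.0
18 44 ex -13.0 6.0 ey -9.0 15.0
26 46 ex -14.0 6.0 ey -14.0 16.0
34 47 ex -14.0 4.0 ey -15.0 17.0
42 38 ex -16.0 -0.0 ey -21.0 17.0
s4
-6 1 ex -1.0 -1.0 ey 4.0 4.0
2 29 ex -13.0 10.0 ey -8.0 12.0
10 40 ex -14.0 4.0 ey -7.0 14.0
18 46 ex -14.0 6.0 ey -14.0 15.0
26 47 ex -15.0 4.0 ey -15.0 16.0
34 45 ex -14.0 8.0 ey -14.0 15.0
42 39 ex -17.0 -4.0 ey -17.0 18.0
s6
2 28 ex -14.0 7.0 ey -11.0 12.0
10 39 ex -15.0 4.0 ey -13.0 14.0
18 38 ex -15.0 3.0 ey -12.0 15.0
26 43 ex -13.0 4.0 ey -14.0 15.0
34 38 ex -14.0 8.0 ey -14.0 17.0
42 41 ex -15.0 10.0 ey -20.0 20.0
s10
-6 1 ex 2.0 2.0 ey 5.0 5.0
2 28 ex -14.0 7.0 ey -4.0 11.0
10 45 ex -14.0 6.0 ey -14.0 15.0
18 47 ex -14.0 5.0 ey -16.0 16.0
26 46 ex -13.0 7.0 ey -8.0 15.0
34 44 ex -13.0 4.0 ey -11.0 16.0
42 41 ex -15.0 -1.0 ey -21.0 19.0
s11
-6 1 ex 7.0 7.0 ey 4.0 4.0
2 26 ex -13.0 7.0 ey -5.0 13.0
10 45 ex -14.0 5.0 ey -15.0 15.0
18 44 ex -13.0 5.0 ey -8.0 15.0
26 47 ex -14.0 7.0 ey -8.0 16.0
34 43 ex -13.0 6.0 ey -11.0 16.0
42 33 ex -17.0 9.0 ey -11.0 15.0
```

View pics/t6.png

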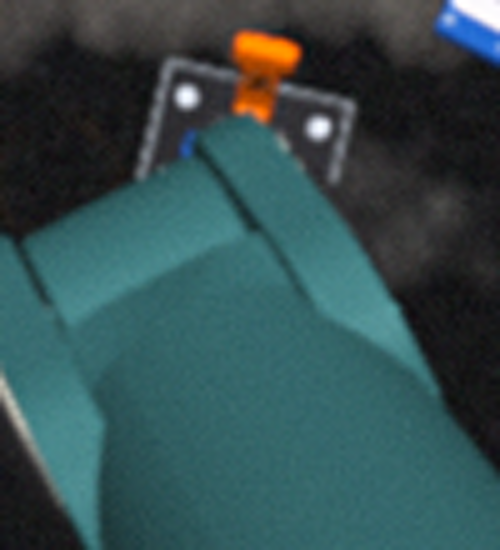

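The measurements show the visible fingertips end at about the reported TCP height, not 22 mm below it. So I had been pushing on the top of the tab, and this time I was just above it. From here I use tip ≈ TCP z and work about 20 mm lower.

>>> carry_out(series=[{"dx": 0.022,"dy": -0.0056,"dz": 0.005,"roll": 0.0,"gripper": 255},{"dx": 0.0,"dy": 0.0,"dz": 0.0,"roll": 0.0,"gripper": 255},{"dx": 0.0,"dy": 0.0,"dz": -0.018,"roll": 0.0,"gripper": 255},{"dx": 0.0,"dy": 0.0,"dz": -0.012,"roll": 0.0,"gripper": 255},{"dx": -0.004,"dy": 0.001,"dz": 0.0,"roll": 0.0,"gripper": 255},{"dx": -0.004,"dy": 0.001,"dz": 0.0,"roll": 0.0,"gripper": 255},{"dx": -0.004,"dy": 0.001,"dz": 0.0,"roll": 0.0,"gripper": 255},{"dx": 0.0,"dy": 0.0,"dz": 0.0,"roll": 0.0,"gripper": 255}])

```text
clock: 11.9
eef_pos: [476.2, 244.7, 60.1]
tcp_rot: [179.9, -0.1, 75.8]
ft_force: [2.9, -1.8, -1.3]
opening: -0.0
```

```bash
python3 m.py s12
```

```text
[476.22948295 244.74972415  60.1380592 ] ex -61.86249855936943 ey 1.4655586343374338 [ 2.85451085 -1.83751077 -1.28759133]
near 156 angle 0.54 top 79.1 outermost 88.5
far 114 angle 0.42 top 80.1 outermost 83.4
```

>>> carry_out(series=[{"dx": -0.0025,"dy": 0.0006,"dz": 0.0,"roll": 0.0,"gripper": 255},{"dx": -0.0025,"dy": 0.0006,"dz": 0.0,"roll": 0.0,"gripper": 255},{"dx": 0.0,"dy": 0.0,"dz": 0.0,"roll": 0.0,"gripper": 255},{"dx": 0.015,"dy": -0.004,"dz": 0.0,"roll": 0.0,"gripper": 255},{"dx": 0.0,"dy": 0.0,"dz": 0.025,"roll": 0.0,"gripper": 255},{"dx": 0.0,"dy": 0.0,"dz": 0.025,"roll": 0.0,"gripper": 255},{"dx": 0.046,"dy": -0.0121,"dz": 0.0,"roll": 0.0,"gripper": 255},{"dx": 0.046,"dy": -0.0121,"dz": 0.0,"roll": 0.0,"gripper": 255}])

```text
clock: 12.75
eef_pos: [578.3, 218.7, 110.5]
tcp_rot: [-179.9, -0.1, 75.9]
ft_force: [0.7, 1.0, -0.3]
opening: -0.001
```

```bash
python3 m.py s13
```

```text
[578.34158843 218.68102263 110.46172962] ex 43.52353346631489 ey 1.5135803344267345 [ 0.73200615  0.97846193 -0.2887955 ]
near 147 angle 0.63 top 76.3 outermost 93.7
far 116 angle 0.41 top 80.0 outermost 83.0
```

>>> carry_out(series=[{"dx": 0.0,"dy": 0.0,"dz": -0.026,"roll": 0.0,"gripper": 255},{"dx": 0.0,"dy": 0.0,"dz": -0.024,"roll": 0.0,"gripper": 255},{"dx": 0.005,"dy": -0.0013,"dz": 0.0,"roll": 0.0,"gripper": 255},{"dx": 0.005,"dy": -0.0013,"dz": 0.0,"roll": 0.0,"gripper": 255},{"dx": 0.005,"dy": -0.0013,"dz": 0.0,"roll": 0.0,"gripper": 255},{"dx": 0.004,"dy": -0.001,"dz": 0.0,"roll": 0.0,"gripper": 255},{"dx": 0.004,"dy": -0.001,"dz": 0.0,"roll": 0.0,"gripper": 255},{"dx": 0.003,"dy": -0.0008,"dz": 0.0,"roll": 0.0,"gripper": 255}])

```text
clock: 13.6
eef_pos: [602.7, 211.5, 59.4]
tcp_rot: [-179.8, 0.0, 75.8]
ft_force: [-4.2, 1.0, -1.4]
opening: 0.001
```

```bash
python3 m.py s14
```

```text
[602.66649463 211.5136224   59.41824085] ex 68.86558437010603 ey 0.5975147474603695 [-4.19569214  1.01029203 -1.39043073]
near 146 angle 0.62 top 76.1 outermost 93.9
far 72 angle 0.5 top 77.2 outermost 87.2
```

>>> carry_out(series=[{"dx": 0.003,"dy": -0.0008,"dz": 0.0,"roll": 0.0,"gripper": 255},{"dx": 0.003,"dy": -0.0008,"dz": 0.0,"roll": 0.0,"gripper": 255},{"dx": 0.002,"dy": -0.0005,"dz": 0.0,"roll": 0.0,"gripper": 255},{"dx": 0.002,"dy": -0.0005,"dz": 0.0,"roll": 0.0,"gripper": 255},{"dx": 0.0,"dy": 0.0,"dz": 0.0,"roll": 0.0,"gripper": 255},{"dx": 0.0,"dy": 0.0,"dz": 0.0,"roll": 0.0,"gripper": 255},{"dx": 0.0,"dy": 0.0,"dz": 0.0,"roll": 0.0,"gripper": 255},{"dx": 0.0,"dy": 0.0,"dz": 0.0,"roll": 0.0,"gripper": 255}])

```text
clock: 14.45
eef_pos: [612.1, 208.6, 58.2]
tcp_rot: [-179.8, 0.1, 75.8]
ft_force: [-5.1, 2.2, -4.1]
opening: -0.001
```

```bash
python3 m.py s15
```

```text
[612.07692687 208.62438822  58.15518393] ex 78.6983633533235 ey 0.13032978779426685 [-5.06394141  2.18047961 -4.05091558]
near 147 angle 0.62 top 76.1 outermost 93.8
far 76 angle 0.68 top 70.9 outermost 95.7
```

>>> carry_out(series=[{"dx": 0.002,"dy": -0.0005,"dz": 0.001,"roll": 0.0,"gripper": 255},{"dx": 0.002,"dy": -0.0005,"dz": 0.0,"roll": 0.0,"gripper": 255},{"dx": 0.0,"dy": 0.0,"dz": 0.0,"roll": 0.0,"gripper": 255},{"dx": 0.0,"dy": 0.0,"dz": 0.0,"roll": 0.0,"gripper": 255},{"dx": 0.0,"dy": 0.0,"dz": 0.0,"roll": 0.0,"gripper": 255},{"dx": 0.0,"dy": 0.0,"dz": 0.0,"roll": 0.0,"gripper": 255},{"dx": 0.0,"dy": 0.0,"dz": 0.0,"roll": 0.0,"gripper": 255},{"dx": 0.0,"dy": 0.0,"dz": 0.0,"roll": 0.0,"gripper": 255}])

```text
clock: 15.3
eef_pos: [613.4, 208.2, 57.6]
tcp_rot: [-179.5, 0.2, 75.8]
ft_force: [-8.9, 4.2, -7.8]
opening: 0.0
```

```bash
python3 m.py s16
```

```text
[613.36260266 208.20495563  57.59729278] ex 80.04786145297935 ey 0.04257395203456582 [-8.89472937  4.18072178 -7.8160369 ]
near 148 angle 0.63 top 75.6 outermost 93.8
far 76 angle 0.7 top 69.7 outermost 97.2
```

>>> carry_out(series=[{"dx": 0.003,"dy": -0.0008,"dz": 0.0,"roll": 0.0,"gripper": 255},{"dx": 0.002,"dy": -0.0005,"dz": 0.0,"roll": 0.0,"gripper": 255},{"dx": 0.0,"dy": 0.0,"dz": 0.0,"roll": 0.0,"gripper": 255},{"dx": 0.0,"dy": 0.0,"dz": 0.0,"roll": 0.0,"gripper": 255},{"dx": 0.0,"dy": 0.0,"dz": 0.0,"roll": 0.0,"gripper": 255},{"dx": 0.0,"dy": 0.0,"dz": 0.0,"roll": 0.0,"gripper": 255},{"dx": 0.0,"dy": 0.0,"dz": 0.0,"roll": 0.0,"gripper": 255},{"dx": 0.0,"dy": 0.0,"dz": 0.0,"roll": 0.0,"gripper": 255}])

```text
clock: 16.15
eef_pos: [615.0, 207.7, 56.6]
tcp_rot: [-179.1, 0.3, 75.9]
ft_force: [-14.1, 4.0, -6.4]
opening: 0.003
```

>>> carry_out(series=[{"dx": -0.012,"dy": 0.003,"dz": 0.0,"roll": 0.0,"gripper": 255},{"dx": -0.011,"dy": 0.0028,"dz": 0.0,"roll": 0.0,"gripper": 255},{"dx": 0.0,"dy": 0.0,"dz": 0.025,"roll": 0.0,"gripper": 255},{"dx": 0.0,"dy": 0.0,"dz": 0.025,"roll": 0.0,"gripper": 255},{"dx": -0.037,"dy": 0.01,"dz": 0.0,"roll": 0.0,"gripper": 255},{"dx": -0.037,"dy": 0.01,"dz": 0.0,"roll": 0.0,"gripper": 255},{"dx": -0.036,"dy": 0.01,"dz": 0.0,"roll": 0.0,"gripper": 255},{"dx": 0.0,"dy": 0.0,"dz": 0.0,"roll": 0.0,"gripper": 255}])

```text
clock: 16.95
eef_pos: [486.3, 243.7, 111.3]
tcp_rot: [-180.0, -0.1, 76.0]
ft_force: [0.5, 0.2, 0.4]
opening: -0.001
```

```bash
python3 m.py s17
```

```text
[486.31576397 243.68478926 111.29968906] ex -51.82701864349749 ey 2.9332301517996484 [0.4702595  0.2227286  0.38189314]
near 145 angle 0.63 top 76.2 outermost 93.8
far 105 angle 0.72 top 68.3 outermost 98.2
```

>>> carry_out(series=[{"dx": 0.0,"dy": 0.0,"dz": -0.026,"roll": 0.0,"gripper": 255},{"dx": 0.0,"dy": 0.0,"dz": -0.026,"roll": 0.0,"gripper": 255},{"dx": -0.005,"dy": 0.0011,"dz": 0.0,"roll": 0.0,"gripper": 255},{"dx": -0.005,"dy": 0.0011,"dz": 0.0,"roll": 0.0,"gripper": 255},{"dx": -0.004,"dy": 0.0008,"dz": 0.0,"roll": 0.0,"gripper": 255},{"dx": -0.004,"dy": 0.0008,"dz": 0.0,"roll": 0.0,"gripper": 255},{"dx": -0.004,"dy": 0.0008,"dz": 0.0,"roll": 0.0,"gripper": 255},{"dx": -0.003,"dy": 0.0006,"dz": 0.0,"roll": 0.0,"gripper": 255}])

```text
clock: 17.8
eef_pos: [466.7, 247.2, 59.5]
tcp_rot: [179.8, -0.1, 75.7]
ft_force: [4.6, -0.0, -1.3]
opening: -0.0
```

>>> carry_out(series=[{"dx": -0.003,"dy": 0.0008,"dz": 0.0,"roll": 0.0,"gripper": 255},{"dx": -0.003,"dy": 0.0008,"dz": 0.0,"roll": 0.0,"gripper": 255},{"dx": -0.002,"dy": 0.0005,"dz": 0.0,"roll": 0.0,"gripper": 255},{"dx": 0.0,"dy": 0.0,"dz": 0.0,"roll": 0.0,"gripper": 255},{"dx": 0.0,"dy": 0.0,"dz": 0.0,"roll": 0.0,"gripper": 255},{"dx": 0.0,"dy": 0.0,"dz": 0.0,"roll": 0.0,"gripper": 255},{"dx": 0.0,"dy": 0.0,"dz": 0.0,"roll": 0.0,"gripper": 255},{"dx": 0.0,"dy": 0.0,"dz": 0.0,"roll": 0.0,"gripper": 255}])

```text
clock: 18.6
eef_pos: [459.0, 248.8, 59.3]
tcp_rot: [179.8, -0.1, 75.7]
ft_force: [6.3, -2.0, 1.3]
opening: 0.0
```

```bash
python3 m.py s18
```

```text
[459.01476694 248.82764181  59.26853247] ex -79.55062343162831 ey 1.1504386277279401 [ 6.30220667 -2.04488464  1.33467694]
near 138 angle 0.8 top 68.3 outermost 102.9
far 103 angle 0.72 top 68.4 outermost 97.4
```

>>> carry_out(series=[{"dx": -0.003,"dy": 0.0008,"dz": 0.0,"roll": 0.0,"gripper": 255},{"dx": -0.003,"dy": 0.0008,"dz": 0.0,"roll": 0.0,"gripper": 255},{"dx": -0.002,"dy": 0.0005,"dz": 0.0,"roll": 0.0,"gripper": 255},{"dx": 0.0,"dy": 0.0,"dz": 0.0,"roll": 0.0,"gripper": 255},{"dx": 0.0,"dy": 0.0,"dz": 0.0,"roll": 0.0,"gripper": 255},{"dx": 0.0,"dy": 0.0,"dz": 0.0,"roll": 0.0,"gripper": 255},{"dx": 0.0,"dy": 0.0,"dz": 0.0,"roll": 0.0,"gripper": 255},{"dx": 0.0,"dy": 0.0,"dz": 0.0,"roll": 0.0,"gripper": 255}])

```text
clock: 19.45
eef_pos: [456.9, 250.2, 61.0]
tcp_rot: [179.2, -0.4, 75.5]
ft_force: [16.2, -6.4, 3.2]
opening: -0.0
```

```bash
python3 m.py s19
```

```text
[456.8562652  250.17845391  61.02158874] ex -81.97651114859576 ey 1.924228665987247 [16.1828277  -6.37942424  3.17921743]
near 138 angle 0.8 top 68.2 outermost 102.9
far 103 angle 0.73 top 68.6 outermost 99.5
```

Both levers are at their stops: the force rose to 16 N with no further motion. Next I retreat, go above the rib and open.

>>> carry_out(series=[{"dx": 0.012,"dy": -0.003,"dz": 0.0,"roll": 0.0,"gripper": 255},{"dx": 0.014,"dy": -0.0036,"dz": 0.0,"roll": 0.0,"gripper": 255},{"dx": 0.0,"dy": 0.0,"dz": 0.03,"roll": 0.0,"gripper": 255},{"dx": 0.0,"dy": 0.0,"dz": 0.03,"roll": 0.0,"gripper": 255},{"dx": 0.02,"dy": -0.0054,"dz": 0.0,"roll": 0.0,"gripper": 0},{"dx": 0.02,"dy": -0.0054,"dz": 0.0,"roll": 0.0,"gripper": 0},{"dx": 0.02,"dy": -0.0054,"dz": 0.0,"roll": 0.0,"gripper": 0},{"dx": 0.0,"dy": 0.0,"dz": 0.0,"roll": 0.0,"gripper": 0}])

```text
clock: 20.3
eef_pos: [536.7, 227.0, 118.0]
tcp_rot: [180.0, 0.0, 75.6]
ft_force: [-0.4, 0.4, -0.9]
opening: 0.68
```

```bash
cat > r.py <<'E'
from h import *
import sys
s=env.get_state();p=s['eef_pos'];print(p,'ex',(p[:2]-C)@ex,'ey',(p[:2]-C)@ey,'open',s['opening'],s['ft_force'])
b,d=snap('side',sys.argv[1]);P=cloud('side',b,d);S=np.stack([(P[...,:2]-C)@ex,(P[...,:2]-C)@ey,P[...,2]],-1)
h=cv2.cvtColor(b,cv2.COLOR_RGB2HSV)
blk=(h[...,2]<75)&(abs(S[...,0])<35)&(abs(S[...,1])<20)&(S[...,2]>50)&(S[...,2]<82)
if blk.sum():print('rib n',blk.sum(),np.nanpercentile(S[blk],[2,50,98],axis=0).round(1))
blue=(h[...,0]>100)&(h[...,0]<125)&(h[...,1]>130)&(abs(S[...,0])<75)&(abs(S[...,1])<45)&(S[...,2]>25)
for s_ in(-1,1):
    q=S[blue&(S[...,0]*s_>25)];print('blue end',s_,len(q),np.percentile(q[:,2],[5,50,95]).round(1))
c=cv2.resize(b[130:240,200:310],None,fx=5,fy=5,interpolation=cv2.INTER_CUBIC);cv2.imwrite(f'pics/{sys.argv[1]}c.png',c[:,:,::-1])
E
python3 r.py s20
```

```text
[536.65918722 226.97635279 117.98801664] ex 1.0860403548803002 ey -0.7788028256443212 open 0.6801745961449234 [-0.44496482  0.3661858  -0.87309177]
rib n 99 [[-19.7  -3.   57. ]
 [ -8.    5.9  68.7]
 [ 12.5   9.6  75.2]]
blue end -1 166 [40.7 49.1 53. ]
blue end 1 46 [42.5 51.2 53.1]
```

>>> carry_out(series=[{"dx": 0.0,"dy": 0.001,"dz": -0.02,"roll": 0.0,"gripper": 150},{"dx": 0.0,"dy": 0.0,"dz": -0.01,"roll": 0.0,"gripper": 150},{"dx": 0.0,"dy": 0.0,"dz": -0.01,"roll": 0.0,"gripper": 150},{"dx": 0.0,"dy": 0.0,"dz": 0.0,"roll": 0.0,"gripper": 150},{"dx": 0.0,"dy": 0.0,"dz": 0.0,"roll": 0.0,"gripper": 150},{"dx": 0.0,"dy": 0.0,"dz": 0.0,"roll": 0.0,"gripper": 150},{"dx": 0.0,"dy": 0.0,"dz": 0.0,"roll": 0.0,"gripper": 150},{"dx": 0.0,"dy": 0.0,"dz": 0.0,"roll": 0.0,"gripper": 150}])

```text
clock: 21.15
eef_pos: [535.1, 229.5, 78.9]
tcp_rot: [180.0, -0.0, 75.7]
ft_force: [0.1, 0.5, 1.2]
opening: 0.417
```

```bash
python3 r.py s21
```

```text
[535.12540996 229.46670351  78.89577268] ex -1.016991961267412 ey 1.2537789454132637 open 0.41690353017836246 [0.09636157 0.49674029 1.18570338]
rib n 91 [[-20.   -3.9  56.8]
 [-10.    6.   67.4]
 [ 12.1   9.2  75.4]]
blue end -1 163 [41.1 49.  53.1]
blue end 1 45 [42.8 50.9 53.2]
```

View pics/s21c.png

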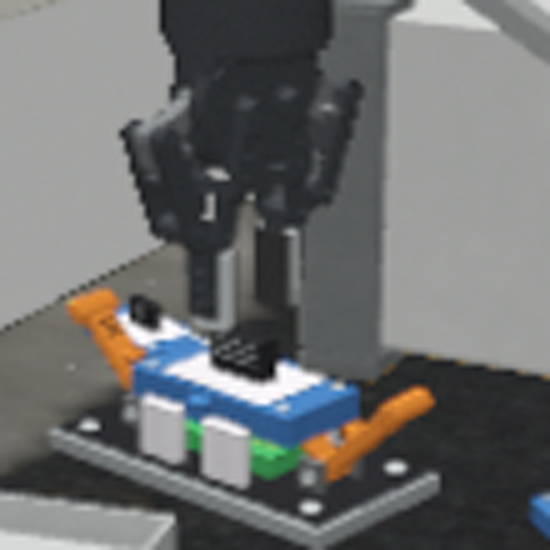

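The levers lie fully out at (85,305) and (405,410), and the module is up and level. The open fingertips at (215,325) still hover above the rib top at (245,345), which confirms the tip height. I descend another 23 mm and grip.

>>> carry_out(series=[{"dx": 0.0,"dy": 0.0,"dz": -0.008,"roll": 0.0,"gripper": 150},{"dx": 0.0,"dy": 0.0,"dz": -0.008,"roll": 0.0,"gripper": 150},{"dx": 0.0,"dy": 0.0,"dz": -0.007,"roll": 0.0,"gripper": 150},{"dx": 0.0,"dy": 0.0,"dz": 0.0,"roll": 0.0,"gripper": 150},{"dx": 0.0,"dy": 0.0,"dz": 0.0,"roll": 0.0,"gripper": 255},{"dx": 0.0,"dy": 0.0,"dz": 0.0,"roll": 0.0,"gripper": 255},{"dx": 0.0,"dy": 0.0,"dz": 0.0,"roll": 0.0,"gripper": 255},{"dx": 0.0,"dy": 0.0,"dz": 0.0,"roll": 0.0,"gripper": 255}], newtons=60)

```text
clock: 22.0
eef_pos: [535.0, 229.5, 55.6]
tcp_rot: [180.0, -0.0, 75.7]
ft_force: [-0.2, 0.0, -0.5]
opening: 0.124
```

```bash
python3 r.py s22
```

```text
[534.95497223 229.49825656  55.59287072] ex -1.189930874967419 ey 1.242113071085777 open 0.12353332893519017 [-0.176388    0.04640987 -0.48485133]
rib n 80 [[-20.  -17.6  57.2]
 [-11.2   5.   71.9]
 [  3.2  19.8  80.9]]
blue end -1 164 [41.1 48.8 53.1]
blue end 1 46 [43.5 50.9 53.4]
```

>>> carry_out(series=[{"dx": 0.0,"dy": 0.0,"dz": 0.005,"roll": 0.0,"gripper": 255},{"dx": 0.0,"dy": 0.0,"dz": 0.005,"roll": 0.0,"gripper": 255},{"dx": 0.0,"dy": 0.0,"dz": 0.01,"roll": 0.0,"gripper": 255},{"dx": 0.0,"dy": 0.0,"dz": 0.01,"roll": 0.0,"gripper": 255},{"dx": 0.0,"dy": 0.0,"dz": 0.015,"roll": 0.0,"gripper": 255},{"dx": 0.0,"dy": 0.0,"dz": 0.015,"roll": 0.0,"gripper": 255},{"dx": 0.0,"dy": 0.0,"dz": 0.015,"roll": 0.0,"gripper": 255},{"dx": 0.0,"dy": 0.0,"dz": 0.0,"roll": 0.0,"gripper": 255}])

```text
clock: 22.85
eef_pos: [536.6, 230.2, 133.5]
tcp_rot: [179.8, -0.2, 75.7]
ft_force: [0.2, 0.7, -2.4]
opening: 0.123
```

```bash
python3 - <<'E'
from h import *
s=env.get_state();p=s['eef_pos'];print(p,s['opening'],s['ft_force'])
b,d=snap('side','s23');P=cloud('side',b,d)
h=cv2.cvtColor(b,cv2.COLOR_RGB2HSV)
m=(h[...,0]>100)&(h[...,0]<125)&(h[...,1]>130)&(np.hypot(P[...,0]-p[0],P[...,1]-p[1])<75)&(P[...,2]>60)
q=P[m];e=(q[:,:2]-C)@ex
for a,bb in((-70,-25),(-25,25),(25,70)):
    k=(e>a)&(e<bb);print(a,k.sum(),np.percentile(q[k,2],[2,50,98]).round(1) if k.sum() else '')
E
```

```text
[536.55581282 230.15101053 133.5088949 ] 0.12341242004927627 [ 0.23416227  0.7481458  -2.42532558]
-70 171 [117.1 125.7 130.7]
-25 105 [117.5 125.2 130.6]
25 52 [118.3 126.3 131. ]
```

The module is held level and its 2.4 N weight registers. I turn it by -65° and carry it over the tray.

>>> carry_out(series=[{"dx": 0.0015,"dy": 0.021,"dz": 0.0,"roll": -0.142,"gripper": 255},{"dx": 0.0015,"dy": 0.021,"dz": 0.0,"roll": -0.142,"gripper": 255},{"dx": 0.0015,"dy": 0.021,"dz": 0.0,"roll": -0.142,"gripper": 255},{"dx": 0.0015,"dy": 0.021,"dz": 0.0,"roll": -0.142,"gripper": 255},{"dx": 0.0015,"dy": 0.021,"dz": 0.0,"roll": -0.142,"gripper": 255},{"dx": 0.0015,"dy": 0.021,"dz": 0.0,"roll": -0.142,"gripper": 255},{"dx": 0.0015,"dy": 0.021,"dz": 0.0,"roll": -0.142,"gripper": 255},{"dx": 0.0015,"dy": 0.021,"dz": 0.0,"roll": -0.142,"gripper": 255}])

```text
clock: 23.7
eef_pos: [546.2, 397.9, 129.3]
tcp_rot: [179.9, 0.1, 10.3]
ft_force: [0.7, -0.1, -3.1]
opening: 0.12
```

>>> carry_out(series=[{"dx": 0.0,"dy": 0.0,"dz": -0.02,"roll": 0.0,"gripper": 255},{"dx": 0.0,"dy": 0.0,"dz": -0.02,"roll": 0.0,"gripper": 255},{"dx": 0.0,"dy": 0.0,"dz": -0.02,"roll": 0.0,"gripper": 255},{"dx": 0.0,"dy": 0.0,"dz": -0.01,"roll": 0.0,"gripper": 255},{"dx": 0.0,"dy": 0.0,"dz": 0.0,"roll": 0.0,"gripper": 255},{"dx": 0.0,"dy": 0.0,"dz": 0.0,"roll": 0.0,"gripper": 255},{"dx": 0.0,"dy": 0.0,"dz": 0.0,"roll": 0.0,"gripper": 255},{"dx": 0.0,"dy": 0.0,"dz": 0.0,"roll": 0.0,"gripper": 255}])

```text
clock: 24.5
eef_pos: [547.4, 397.7, 61.6]
tcp_rot: [-179.9, -0.1, 10.6]
ft_force: [-0.2, 0.5, -1.3]
opening: 0.123
```

```bash
python3 - <<'E'
from h import *
s=env.get_state();p=s['eef_pos'];print(p,s['tcp_rot'],s['opening'],s['ft_force'])
b,d=snap('side','s24')
c=cv2.resize(b[150:290,120:290],None,fx=4,fy=4,interpolation=cv2.INTER_CUBIC);cv2.imwrite('pics/c7.png',c[:,:,::-1])
E
```

```text
[547.44965241 397.74950612  61.58306237] [-1.79942735e+02 -9.37561193e-02  1.06492870e+01] 0.12336273338291384 [-0.20534292  0.47901759 -1.25281027]
```

View pics/c7.png

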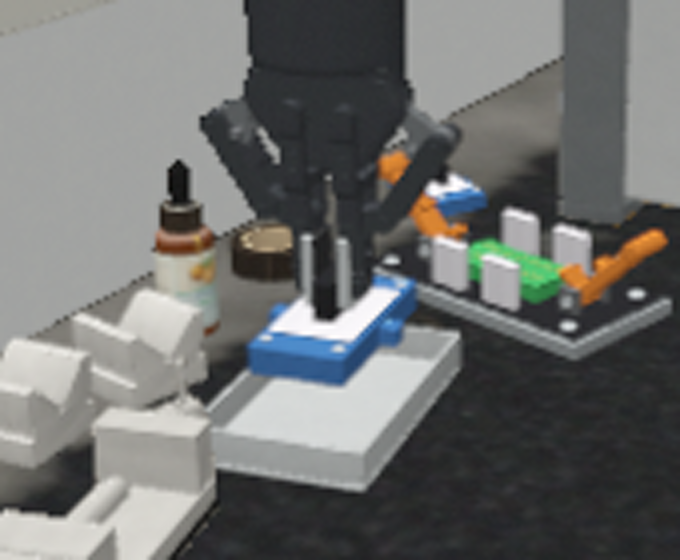

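The module at (330,330) is over the tray and aligned with it, and the socket is empty with both levers out. Now lowering.

>>> carry_out(series=[{"dx": 0.0015,"dy": 0.0,"dz": -0.01,"roll": 0.0,"gripper": 255},{"dx": 0.0,"dy": 0.0,"dz": -0.01,"roll": 0.0,"gripper": 255},{"dx": 0.0,"dy": 0.0,"dz": -0.008,"roll": 0.0,"gripper": 255},{"dx": 0.0,"dy": 0.0,"dz": -0.005,"roll": 0.0,"gripper": 255},{"dx": 0.0,"dy": 0.0,"dz": -0.003,"roll": 0.0,"gripper": 255},{"dx": 0.0,"dy": 0.0,"dz": 0.0,"roll": 0.0,"gripper": 255},{"dx": 0.0,"dy": 0.0,"dz": 0.0,"roll": 0.0,"gripper": 255},{"dx": 0.0,"dy": 0.0,"dz": 0.0,"roll": 0.0,"gripper": 255}])

```text
clock: 25.35
eef_pos: [548.6, 397.5, 24.8]
tcp_rot: [-180.0, -0.0, 10.7]
ft_force: [-0.1, 0.0, -2.0]
opening: 0.123
```

>>> carry_out(series=[{"dx": 0.0,"dy": 0.0,"dz": -0.001,"roll": 0.0,"gripper": 255},{"dx": 0.0,"dy": 0.0,"dz": -0.001,"roll": 0.0,"gripper": 255},{"dx": 0.0,"dy": 0.0,"dz": -0.001,"roll": 0.0,"gripper": 255},{"dx": 0.0,"dy": 0.0,"dz": 0.0,"roll": 0.0,"gripper": 255},{"dx": 0.0,"dy": 0.0,"dz": 0.0,"roll": 0.0,"gripper": 255},{"dx": 0.0,"dy": 0.0,"dz": 0.0,"roll": 0.0,"gripper": 255},{"dx": 0.0,"dy": 0.0,"dz": 0.0,"roll": 0.0,"gripper": 255},{"dx": 0.0,"dy": 0.0,"dz": 0.0,"roll": 0.0,"gripper": 255}])

```text
clock: 26.15
eef_pos: [548.5, 397.5, 22.1]
tcp_rot: [-180.0, -0.0, 10.7]
ft_force: [-2.5, -1.4, 5.8]
opening: 0.121
```

Contact with the floor: the force changed from -2.0 to +5.8 N. Releasing and rising.

>>> carry_out(series=[{"dx": 0.0,"dy": 0.0,"dz": 0.0,"roll": 0.0,"gripper": 190},{"dx": 0.0,"dy": 0.0,"dz": 0.0,"roll": 0.0,"gripper": 160},{"dx": 0.0,"dy": 0.0,"dz": 0.0,"roll": 0.0,"gripper": 150},{"dx": 0.0,"dy": 0.0,"dz": 0.0,"roll": 0.0,"gripper": 150},{"dx": 0.0,"dy": 0.0,"dz": 0.0,"roll": 0.0,"gripper": 150},{"dx": 0.0,"dy": 0.0,"dz": 0.008,"roll": 0.0,"gripper": 150},{"dx": 0.0,"dy": 0.0,"dz": 0.02,"roll": 0.0,"gripper": 150},{"dx": 0.0,"dy": 0.0,"dz": 0.03,"roll": 0.0,"gripper": 150}])

```text
clock: 26.95
eef_pos: [547.3, 396.6, 78.8]
tcp_rot: [179.9, 0.2, 10.7]
ft_force: [1.4, 0.0, 0.5]
opening: 0.415
```

>>> carry_out(series=[{"dx": 0.0,"dy": 0.0,"dz": 0.035,"roll": 0.0,"gripper": 150},{"dx": 0.0,"dy": 0.0,"dz": 0.04,"roll": 0.0,"gripper": 150},{"dx": 0.0,"dy": 0.0,"dz": 0.04,"roll": 0.0,"gripper": 150},{"dx": -0.03,"dy": 0.035,"dz": 0.0,"roll": 0.0,"gripper": 150},{"dx": -0.03,"dy": 0.035,"dz": 0.0,"roll": 0.0,"gripper": 150},{"dx": -0.03,"dy": 0.035,"dz": 0.0,"roll": 0.0,"gripper": 150},{"dx": -0.03,"dy": 0.035,"dz": 0.0,"roll": 0.0,"gripper": 150},{"dx": 0.0,"dy": 0.0,"dz": 0.0,"roll": 0.0,"gripper": 150}])

```text
clock: 27.75
eef_pos: [420.5, 544.8, 194.4]
tcp_rot: [-179.7, 0.2, 11.3]
ft_force: [-1.2, 0.5, -1.0]
opening: 0.409
```

```bash
python3 m.py s25; python3 - <<'E'
from h import *
b=np.load('s25.npz')['p'];t,dt=snap('top','t25');P=cloud('top',t,dt)
h=cv2.cvtColor(t,cv2.COLOR_RGB2HSV)
m=(h[...,0]>100)&(h[...,0]<125)&(h[...,1]>130)&(abs(P[...,0]-549)<60)&(abs(P[...,1]-396)<80)
q=P[m]
if len(q):print(len(q),np.nanpercentile(q,[2,50,98],axis=0).round(1))
for n,(u,v) in dict(pot=(215,257),tape=(252,99)).items():print(n,np.abs(t[v-15:v+15,u-18:u+18].astype(int)-np.load('t0.npz')['p'][v-15:v+15,u-18:u+18]).mean())
c=np.hstack([cv2.resize(b[150:280,130:300],(400,306)),cv2.resize(t[85:285,130:330],(306,306))]);cv2.imwrite('pics/c8.png',c[:,:,::-1])
E
```

```text
[420.47384714 544.77112476 194.41454684] ex -190.22386160935372 ey 278.3100449844618 [-1.20802092  0.53163186 -0.96193551]
near 143 angle 0.8 top 68.3 outermost 102.4
far 149 angle 0.73 top 68.6 outermost 97.2
333 [[516.  346.3  13.4]
 [544.4 392.2  18. ]
 [577.4 445.   21.5]]
pot 1.5123456790123457
tape 2.494135802469136
```

View pics/c8.png

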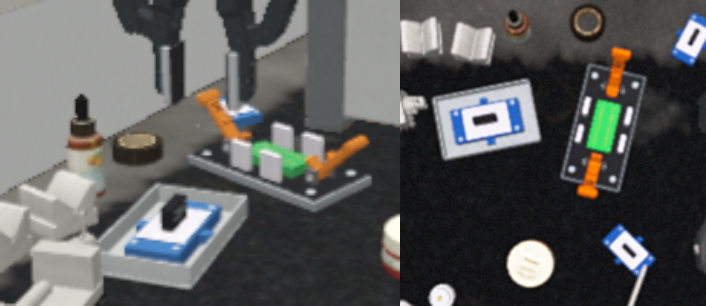

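The module lies flat and centred in the tray (left panel (175,225), right panel (487,120)). Both levers are fully out, and the pot and tape have not moved. I am handing the job in.

```bash
python3 -c "
from station import env
print(env.job_done(), env.get_state()['clock'])"
```

```text
the job is handed in; nothing more can be done
the job is handed in; nothing more can be done
```

The blue module is out of its socket and lying flat, roughly centred, on the tray floor. I handed the job in at about 28 s of the 61 s allowed.

- **Levers:** I worked the two ejector levers out by turns, far first to its stop and then near. Both reached their stops, where the push force rose to about 14–16 N with no more movement. I estimate the levers never differed by more than about 0.2 rad, well inside the 0.4 rad that tips the module 4°. Both ends of the module measured 53 mm high before the lift.
- **Lift and placing:** I gripped the rib, lifted straight up, turned the module 65° and lowered it until the floor pushed back with about 6 N. Then I opened the gripper and moved clear.
- **Last checks:** The final pictures show the module flat in the tray with its top about 18–21 mm above the bench, and both levers still fully out. The grease pot and tape roll look unchanged, and the gripper touches nothing.
- **What disagreed:**
  - The fingertips ended at about the reported TCP height, not 22 mm ahead of it as described. My early pushes therefore landed on the lever tabs, and one near-lever stroke slid over the tab and let the lever drop back slightly. I lowered the pushes and the grasp to match.
  - The side camera read lever angles with an offset of roughly 0.1 rad near and 0.05 rad far, so the in-between angles are approximate.

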